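Weigh a counterweight ring and put it on the right post

ROBOT

A 6-joint arm with a two-finger parallel gripper is mounted at the origin on the work surface. World frame = base frame: x ahead of the robot, y to its left, z up, the work surface at z = 0. Lengths are in m, angles in degrees, forces in N, time in s.
With the tool pointing down it reaches from about 0.35 to 0.875 m from the base axis. Payload 4.2 kg.
Tool frame: the origin (TCP) lies at the very end of the fingers, on their centre line; the grasp point (between the pads) lies 19 mm behind it (r.hold_point_z is the distance from the TCP to the grasp point, in m); z points along the fingers, y is the direction in which the jaws open and shut (so a half turn about z gives the same grasp; the last joint's range is limited). The gripper opens to 87 mm and grips with 3 to 60 N. Pads are 19 mm wide; open, the fingers measure 117 mm over their backs; the gripper's body (75 mm by 190 mm) begins 51 mm behind the grasp point.
Start: joints at [91.65, 22.042, 0.453, 0, -68.411, -14.817], TCP at [0.142, 0.609, 0.223] pointing down, gripper open.
Joint ranges: [-179.83, 179.83], [-69.29, 118.12], [-61.27, 80.66], [-181.25, 117.63], [-171.15, -9.14], [-177.46, 177.46]. Speed limits (degrees/s): [159.86, 159.86, 180, 180, 180, 180].

INTERFACE

Orientations are given as a 3x3 rotation matrix whose columns are the frame's x, y, z axes.
In Python, from station import r, cams, ticket gives the robot as it stands.
- The arm moves only by the tool drive_tool, never from a script. Its argument "deltas" is a list of rows, each an object of numbers: "dx", "dy", "dz": the shift along the tool's x, y, z in m; "wx", "wy", "wz": the turn, a rotation vector about the tool's x, y, z in degrees. A call has 1 to 20 rows; each row is the pose to reach, as a shift and turn from the pose commanded when the call began, along the tool's axes at that moment; what a row does not reach only later rows make up. A row lasts 1/10 s, in which the tool goes at most 50 mm and 8.59 degrees, less where a joint would pass 70% of its speed; a pose out of reach is approached as far as the arm can. A call with a gripper value outside its range is refused whole. "gripper" is the opening, from 0 (shut) to 1 (fully open), set as the call begins (left out, the last holds). The fingers move at their own pace and stop on an object; the grip force is fixed at half the most. Time passes only in rows, so rows that repeat a pose let the fingers close. It gives the time, the measured TCP pose, the force and the opening at its end, in the units of the state.
- r.sense(): the state, without advancing time (a new reading comes with each control period).
- cams.capture(name): name is "scene" or "top" or "wrist"; returns the picture (420x560x3 uint8, red, green, blue); there is no depth.
- cams.camera_model(name): a dict with "intrinsics" (3x3 intrinsics, pixels), "extrinsics" (4x4, takes a point from world to camera coordinates); the wrist camera has in their place "T_tool_cam" (4x4, takes a point from camera to tool coordinates, whose origin is the TCP and whose axes are the flange's). Camera axes: x right, y down, z forward; pixel columns grow to the right and rows downward; lengths in m; the calibration is good to about 2 mm. A picture is of the moment at which its call begins: read the wrist's pose just before it. camera_model takes no time and is no camera call.
- ticket.finish_job(): hands the job in, once; it reports no verdict.
The state is a dict: "time_s": time; "joints": joint angles; "joint_velocities": joint speeds; "effort": joint torques, N m; "tcp_pos": TCP position; "ee_rot": TCP orientation; "wrist_force": force on the tool from outside, world axes, zero at the start; "moment": the same for the moment, N m; "gripper_width": opening from 0.0 (shut) to 1.0 (fully open).
Only numpy, scipy, OpenCV 4.12 (cv2) and the standard library are available. Lean on these libraries where they do the work, as an engineer would, in place of code of your own. Each camera call takes 0.05 s, during which the arm holds its last target.

TASK

Weigh the counterweight ring on the triple-beam balance, whose poises are already set to its proper weight: lower it gently over the centring stud until it lies flat on the pan, let go and wait for the beam to come to rest. If the pan has gone down (heavy), put the ring fully down on the post of the tall stand; if it has stayed up (light), on the short stand; if the beam hangs too near level to tell, either stand will do. Do not press hard on the pan, do not touch the rest of the balance, do not drop or ram the ring, and leave the other things on the bench alone.

Things in the scene. Friction and masses are not known exactly. Their poses are not given: they have to be found in the camera images.
- ring: Counterweight ring of printed white plastic filled with steel shot, two small black plugs in its top face, lying flat: outside diameter 52 mm, bore diameter 20 mm right through, height 28 mm, 0.15 to 0.35 kg. How much shot is inside cannot be seen. Origin: centre of its underside; z up along the bore.
- pan_centre (a point): The balance's round steel lift-off pan, 120 mm across, has a centring stud in its middle, 18 mm diameter, 12 mm high, sharp flat top. This point: on the axis of the column that carries it, at the pan's upper surface. The pan sits on the column with play: the stud stands anywhere within 3.5 mm of this point in the balance's x and y, and stays there unless pushed sideways with over 5 N.
- beam (a joint): Tilt of the beam, rad. Empty, or with a ring 20 g or more too light: -0.085, pan up against its stop, 85.7 mm above the bench, pointer down; 20 g or more too heavy: +0.085, pan down on its stop, 70.3 mm, pointer up; between, 0.004 rad a gram, 0 level (pan 78 mm). The pan stays level; empty, it gives way to a push of 2.5 N down to the hard lower stop. Damped: at rest 1.5 s after the ring is let go.
- balance: Triple-beam balance: grey frame 125 mm wide in x, from 80 mm behind the pan's axis (-y) to 395 mm beyond it (+y), fixed. Origin: on the bench under the pan's axis; y points along the beam to the white scale post, 128 mm high, at the far end. Fulcrum cheeks 77 to 103 mm from the pan's axis; cheeks, beam and poises up to 100 mm high (pointer end 125 when up). A push over 15 N harms the knife edges.
- tall_stand: Stand for heavy rings: round plywood base 80 mm across and 12 mm thick, fixed to the bench, with an upright 15 mm aluminium post in its middle, flat top 72 mm above the bench with a 2 mm chamfer. Origin: centre of the base's underside. A ring fully down has its underside 12 mm above this origin.
- short_stand: Stand for light rings: like the tall stand (base 80 mm across, 12 mm thick, 15 mm post with a 2 mm chamfer, fixed), but the top of its post is only 42 mm above the bench. Origin: centre of the base's underside. A ring fully down has its underside 12 mm above this origin.
- sleeve: A loose aluminium sleeve, 34 mm across, 16 mm bore, 20 mm high: not part of the job. Origin: centre of its underside.
- hub: A loose aluminium hub, a 44 mm disc 6 mm thick with a 16 mm boss on top, 22 mm high in all: not part of the job. Origin: centre of its underside.
- tape_roll: A roll of paper tape lying flat, 70 mm across, 18 mm high: not part of the job. Origin: centre of its underside.
- screwdriver: A screwdriver with a black handle lying down, 170 mm long along its x axis, about 30 mm high: not part of the job. Origin: centre of its underside.
- servo: A small black servo motor, 54 x 20 mm, 43 mm high: not part of the job. Origin: centre of its underside.
- battery: A battery pack, 105 x 34 mm, 25 mm high: not part of the job. Origin: centre of its underside.
Things that resemble listed ones, but are neither listed nor needed, are in the scene too. Leave any orange look-alike of the ring alone.

How it is judged (in metres and radians):
On the way:
1. the ring lies flat on the pan over the stud, let go, with the beam at rest (z of ring in the frame of pan_centre between -0.003 and 0.002 m and horizontal distance between ring and pan_centre below 0.008 m and angle between ring's own z axis and vertical below 0.06 rad and contact force between the fingers and ring below 0.05 N and contact force between the arm and balance below 0.05 N and velocity of joint beam between -0.03 and 0.03 rad/s), for 0.3 s.
At the end, for the whole second after the job is handed in: The ring is let go, at rest, flat (0.06 rad) and fully down (underside within 2 mm of the base, centre within 4 mm of the post) on the tall stand if heavier than the 250 g set on the poises, on the short stand if lighter; within 15 g of 250 g either stand counts (linear speed of ring below 0.02 m/s and contact force between the fingers and ring below 0.05 N and ((z of ring in the frame of tall_stand below 0.014 m and horizontal distance between ring and tall_stand below 0.004 m and angle between ring's own z axis and vertical below 0.06 rad and contact force between ring and tall_stand above 2.3 N) or (z of ring in the frame of short_stand below 0.014 m and horizontal distance between ring and short_stand below 0.004 m and angle between ring's own z axis and vertical below 0.06 rad and contact force between ring and short_stand below 2.6 N))); the robot touches nothing.
It fails at once if the balance pan or beam is pushed or struck with more than 15 N (contact force between anything else and balance above 15 N).
It fails at once if the ring is pushed or dropped onto a stand with more than 40 N (contact force between anything else and tall_stand above 40 N or contact force between anything else and short_stand above 40 N).
It fails at once if the arm or gripper knocks the balance (more than 4 N) (contact force between the arm and balance above 4 N).
It fails at once if one of the other loose things on the bench is moved more than 15 mm (distance of any of sleeve, hub, tape_roll, screwdriver, servo, battery from where it was at the start of the episode above 0.015 m).
It also fails if it takes over 64 s, if anything falls off the work surface, if the arm or the gripper's body presses on something with over 40 N, if the wrist force passes 120 N, or if a joint passes its speed limit or range.

## Working session

There is one attempt and no reset: what is moved stays moved. The work goes in short steps, Python scripts to look and compute and a tool call to move; the robot and the scene stay as the last step left them, time stands still between calls to the robot, and variables do not carry over. Pictures are saved under pics/ and viewed, and the job is handed in when it is done.

Besides the shell and the picture viewer there is one more tool, called after "Emit:" in YAML: its name, and indented under it one key for each argument. drive_tool: Moves the arm, as the interface text tells. Its arguments: {"type":"object","properties":{"deltas":{"type":"array","items":{"type":"object","properties":{"dx":{"type":"number"},"dy":{"type":"number"},"dz":{"type":"number"},"wx":{"type":"number"},"wy":{"type":"number"},"wz":{"type":"number"}}}},"gripper":{"type":"number"}},"required":["deltas"]}

```bash
mkdir -p pics; ls; python3 - <<'E'
from station import r,cams,ticket
import cv2,numpy as np
np.set_printoptions(precision=4,suppress=True)
print(r.sense()); print(r.hold_point_z)
for n in ["scene","top","wrist"]:
    cv2.imwrite(f"pics/{n}0.png",cams.capture(n)[:,:,::-1]); print(n,cams.camera_model(n))
E
```

```text
pics
{'time_s': 0.0, 'joints': array([ 91.6498,  22.0904,   0.3804,  -0.0291, -68.4098, -14.8166]), 'joint_velocities': array([ 0.0699,  0.029 , -0.0153, -0.0167, -0.0508,  0.0695]), 'effort': array([ -0.0002, -39.0665,  18.7408,   4.2202,   0.0109,  -0.0002]), 'tcp_pos': array([0.1422, 0.608 , 0.2215]), 'ee_rot': array([[ 0.9737, -0.228 , -0.0004],
       [-0.228 , -0.9737, -0.0021],
       [ 0.0001,  0.0021, -1.    ]]), 'wrist_force': array([ 0.4503, -0.0358,  0.1955]), 'moment': array([-0.0252,  0.0123, -0.0285]), 'gripper_width': 1.0023607589539714}
0.0187
scene {'intrinsics': array([[526.8795,   0.    , 282.6822],
       [  0.    , 526.8795, 208.8006],
       [  0.    ,   0.    ,   1.    ]]), 'extrinsics': array([[ 0.6835,  0.7298,  0.0158, -0.3814],
       [ 0.4976, -0.45  , -0.7415, -0.1994],
       [-0.5341,  0.5147, -0.6707,  1.5514],
       [ 0.    ,  0.    ,  0.    ,  1.    ]])}
top {'intrinsics': array([[444.5777,   0.    , 275.6465],
       [  0.    , 444.5777, 205.2601],
       [  0.    ,   0.    ,   1.    ]]), 'extrinsics': array([[-0.0248, -0.9997,  0.0002,  0.0392],
       [-0.9962,  0.0247, -0.083 ,  0.5134],
       [ 0.0829, -0.0022, -0.9966,  1.1436],
       [ 0.    ,  0.    ,  0.    ,  1.    ]])}
wrist {'intrinsics': array([[372.4448,   0.    , 277.5635],
       [  0.    , 372.4448, 205.6487],
       [  0.    ,   0.    ,   1.    ]]), 'T_tool_cam': array([[ 0.0011, -0.9637, -0.2671,  0.0725],
       [ 1.    ,  0.0013, -0.0006, -0.001 ],
       [ 0.0009, -0.2671,  0.9637, -0.1626],
       [ 0.    ,  0.    ,  0.    ,  1.    ]])}
```

View pics/scene0.png

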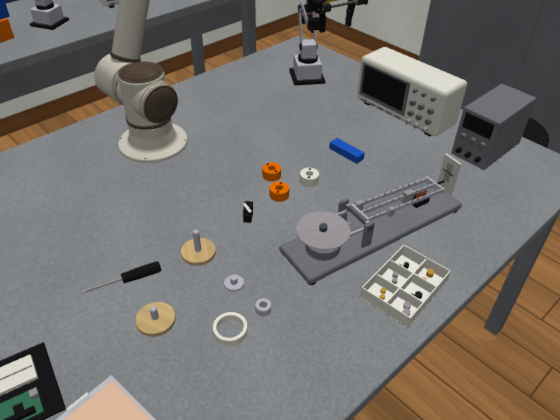

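View pics/top0.png

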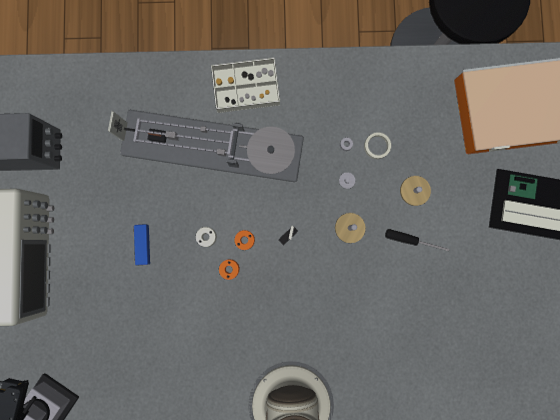

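View pics/wrist0.png

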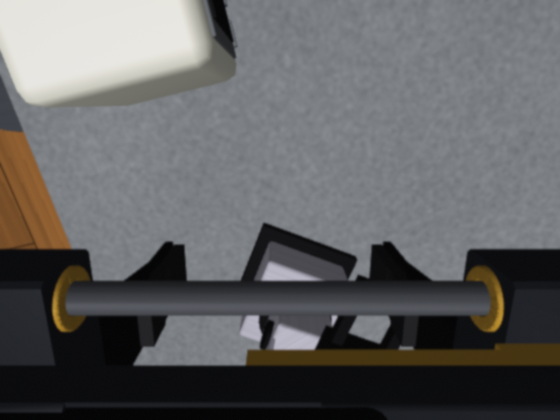

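The top view shows the ring at (205,237), the pan stud at (270,150), the tall stand at (350,228) and the short stand at (415,190). Orange look-alikes sit at (244,240) and (229,269). Next I'll zoom in and measure.

```bash
cat > h.py <<'E'
import numpy as np,cv2
np.set_printoptions(precision=4,suppress=True)
from station import r,cams,ticket
def ray(name,uv,z,pose=None):
    m=cams.camera_model(name);K=m["intrinsics"]
    d=np.linalg.inv(K)@[uv[0],uv[1],1]
    if name=="wrist":
        T=m["T_tool_cam"];p,R=pose
        o=p+R@T[:3,3]; d=R@T[:3,:3]@d
    else:
        E=m["extrinsics"];o=-E[:3,:3].T@E[:3,3];d=E[:3,:3].T@d
    return o+d*(z-o[2])/d[2]
def crop(src,box,s,out):
    im=cv2.imread(src);x0,y0,x1,y1=box
    cv2.imwrite(out,cv2.resize(im[y0:y1,x0:x1],None,fx=s,fy=s,interpolation=cv2.INTER_CUBIC))
E
python3 - <<'E'
from h import *
crop("pics/top0.png",(180,110,320,290),3,"pics/tc1.png")
crop("pics/top0.png",(320,160,450,260),5,"pics/tc2.png")
crop("pics/scene0.png",(230,140,480,300),3,"pics/sc1.png")
for n,uv,z in [("ring",(205,237),.028),("or1",(244,240),.028),("or2",(229,269),.028),("stud",(270.3,149.5),.0977),("tall",(352,227),.072),("short",(417,190),.042),("post",(117,123),.128),("servo",(288,236),.04),("batt",(142,244),.025)]:
    print(n,ray("top",uv,z))
for n,uv,z in [("ring",(309.5,174),.028),("stud",(323.5,228),.0977),("tall",(196.5,231.5),.072),("short",(154,308),.042)]:
    print(n,ray("scene",uv,z))
E
```

```text
ring [0.4358 0.2115 0.028 ]
or1 [0.4255 0.1106 0.028 ]
or2 [0.3521 0.1507 0.028 ]
stud [0.6466 0.0365 0.0977]
tall [ 0.4509 -0.1625  0.072 ]
short [ 0.543  -0.3392  0.042 ]
post [0.7143 0.4051 0.128 ]
servo [ 0.4329 -0.0031  0.04  ]
batt [0.4218 0.3755 0.025 ]
ring [0.4422 0.2056 0.028 ]
stud [0.656  0.0282 0.0977]
tall [ 0.4564 -0.1692  0.072 ]
short [ 0.5494 -0.345   0.042 ]
```

View pics/tc1.png

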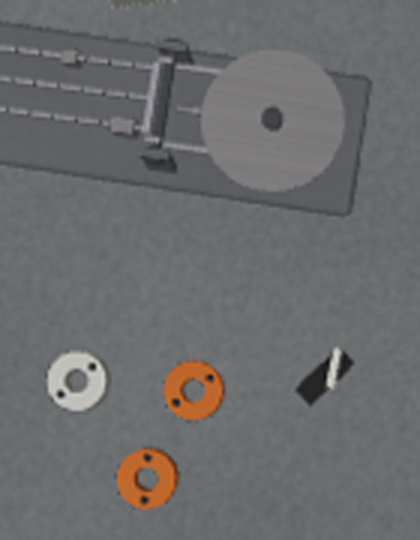

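View pics/tc2.png

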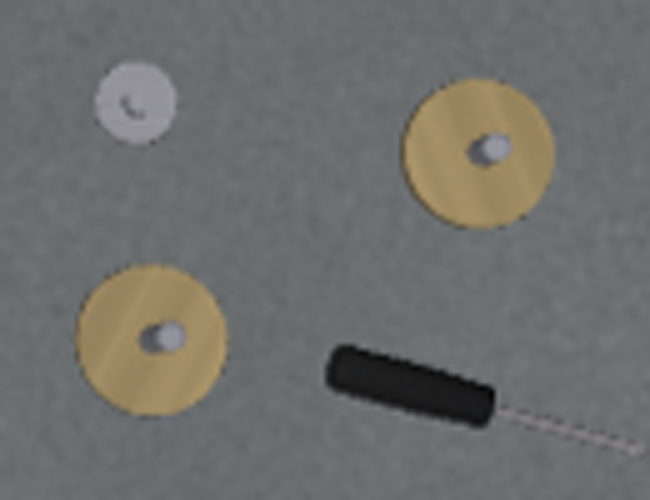

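View pics/sc1.png

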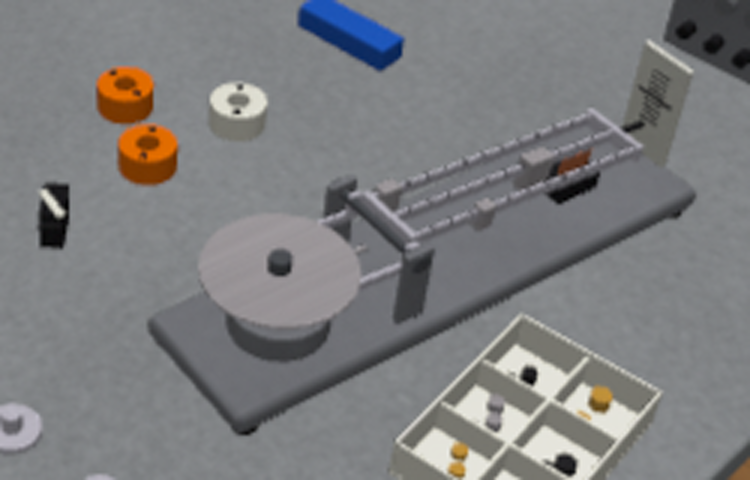

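Top and scene agree to about 8 mm. I'll measure finely with the wrist camera, so move it above the ring with the jaws along the balance's x axis.

Emit:
drive_tool:
  deltas:
    - {"dx": 0.38, "dy": 0.322, "dz": 0.06, "wz": 87}
    - {"dx": 0.38, "dy": 0.322, "dz": 0.06, "wz": 87}
    - {"dx": 0.38, "dy": 0.322, "dz": 0.06, "wz": 87}
    - {"dx": 0.38, "dy": 0.322, "dz": 0.06, "wz": 87}
    - {"dx": 0.38, "dy": 0.322, "dz": 0.06, "wz": 87}
    - {"dx": 0.38, "dy": 0.322, "dz": 0.06, "wz": 87}
    - {"dx": 0.38, "dy": 0.322, "dz": 0.06, "wz": 87}
    - {"dx": 0.38, "dy": 0.322, "dz": 0.06, "wz": 87}
    - {"dx": 0.38, "dy": 0.322, "dz": 0.06, "wz": 87}
    - {"dx": 0.38, "dy": 0.322, "dz": 0.06, "wz": 87}
    - {"dx": 0.38, "dy": 0.322, "dz": 0.06, "wz": 87}
    - {"dx": 0.38, "dy": 0.322, "dz": 0.06, "wz": 87}
    - {"dx": 0.38, "dy": 0.322, "dz": 0.06, "wz": 87}
    - {"dx": 0.38, "dy": 0.322, "dz": 0.06, "wz": 87}
  gripper: 1

```text
schema error: expected keys dx, dy, dz, wx, wy, wz
```

```bash
cat >> h.py <<'E'
def look(out):
    s=r.sense(); im=cams.capture("wrist"); cv2.imwrite(out,im[:,:,::-1])
    print(s["time_s"],s["tcp_pos"],s["ee_rot"].round(4).tolist(),s["wrist_force"]); return s["tcp_pos"],s["ee_rot"],im
E
python3 -c "
from h import *
look('pics/w1.png')"
```

```text
0.15 [0.1422 0.6081 0.2217] [[0.9737, -0.2279, -0.0003], [-0.2279, -0.9737, -0.0017], [0.0001, 0.0017, -1.0]] [-0.2359  0.8403  0.4727]
```

View pics/w1.png

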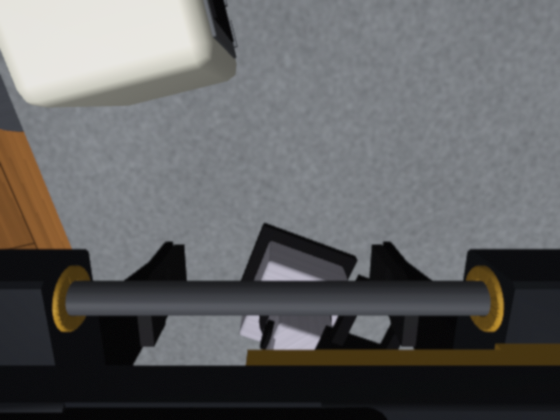

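The call was refused because every row needs all six keys, so the picture shows the unchanged start view.

Emit:
drive_tool:
  deltas:
    - {"dx": 0.38, "dy": 0.322, "dz": 0.06, "wx": 0, "wy": 0, "wz": 87}
    - {"dx": 0.38, "dy": 0.322, "dz": 0.06, "wx": 0, "wy": 0, "wz": 87}
    - {"dx": 0.38, "dy": 0.322, "dz": 0.06, "wx": 0, "wy": 0, "wz": 87}
    - {"dx": 0.38, "dy": 0.322, "dz": 0.06, "wx": 0, "wy": 0, "wz": 87}
    - {"dx": 0.38, "dy": 0.322, "dz": 0.06, "wx": 0, "wy": 0, "wz": 87}
    - {"dx": 0.38, "dy": 0.322, "dz": 0.06, "wx": 0, "wy": 0, "wz": 87}
    - {"dx": 0.38, "dy": 0.322, "dz": 0.06, "wx": 0, "wy": 0, "wz": 87}
    - {"dx": 0.38, "dy": 0.322, "dz": 0.06, "wx": 0, "wy": 0, "wz": 87}
    - {"dx": 0.38, "dy": 0.322, "dz": 0.06, "wx": 0, "wy": 0, "wz": 87}
    - {"dx": 0.38, "dy": 0.322, "dz": 0.06, "wx": 0, "wy": 0, "wz": 87}
    - {"dx": 0.38, "dy": 0.322, "dz": 0.06, "wx": 0, "wy": 0, "wz": 87}
    - {"dx": 0.38, "dy": 0.322, "dz": 0.06, "wx": 0, "wy": 0, "wz": 87}
    - {"dx": 0.38, "dy": 0.322, "dz": 0.06, "wx": 0, "wy": 0, "wz": 87}
    - {"dx": 0.38, "dy": 0.322, "dz": 0.06, "wx": 0, "wy": 0, "wz": 87}
  gripper: 1

```text
time_s: 1.6
tcp_pos: [0.4385, 0.2096, 0.1628]
ee_rot: [[-0.174, -0.985, 0.0], [-0.985, 0.174, 0.0], [-0.001, -0.0, -1.0]]
wrist_force: [0.0, 0.3, 1.0]
gripper_width: 0.999
```

```bash
python3 -c "
from h import *
look('pics/w2.png')"
```

```text
1.6 [0.4385 0.2096 0.1628] [[-0.1738, -0.9848, 0.0004], [-0.9848, 0.1738, 0.0005], [-0.0005, -0.0003, -1.0]] [0.0461 0.3445 0.9628]
```

View pics/w2.png

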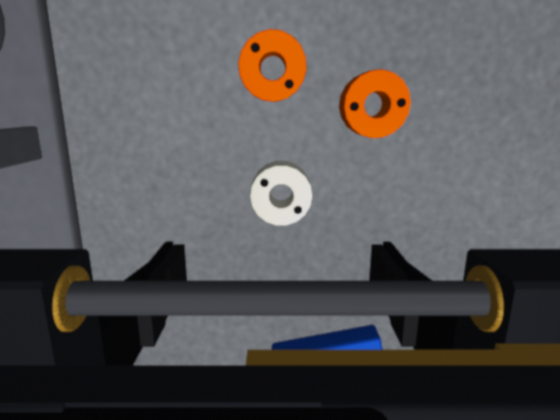

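The ring is at about (281,195), clear of the gripper parts.

```bash
cat >> h.py <<'E'
def ringfit(im,near,win=45):
    g=im.astype(int); mx=g.max(2);mn=g.min(2)
    m=((mn>165)&(mx-mn<45)).astype(np.uint8)
    lab=cv2.connectedComponents(m)[1]
    x,y=map(int,near);w=lab[y-win:y+win,x-win:x+win];l=np.bincount(w[w>0]).argmax()
    c=max(cv2.findContours((lab==l).astype(np.uint8),cv2.RETR_EXTERNAL,cv2.CHAIN_APPROX_NONE)[0],key=len)
    return cv2.fitEllipse(c)
E
python3 - <<'E'
from h import *
im=cv2.imread('pics/w2.png')[:,:,::-1]
e=ringfit(im,(281,195));print(e)
s=r.sense();p,R=s["tcp_pos"],s["ee_rot"]
q=ray("wrist",e[0],.028,(p,R));print(q, R.T@(q-p))
E
```

```text
((280.94659423828125, 195.39202880859375), (59.00263595581055, 60.497920989990234), 87.33057403564453)
[0.4357 0.2123 0.028 ] [-0.002   0.0033  0.1348]
```

Emit:
drive_tool:
  deltas:
    - {"dx": -0.002, "dy": 0.003, "dz": 0.04, "wx": 0, "wy": 0, "wz": 0}
    - {"dx": -0.002, "dy": 0.003, "dz": 0.09, "wx": 0, "wy": 0, "wz": 0}
    - {"dx": -0.002, "dy": 0.003, "dz": 0.12, "wx": 0, "wy": 0, "wz": 0}
    - {"dx": -0.002, "dy": 0.003, "dz": 0.14, "wx": 0, "wy": 0, "wz": 0}
    - {"dx": -0.002, "dy": 0.003, "dz": 0.15, "wx": 0, "wy": 0, "wz": 0}
    - {"dx": -0.002, "dy": 0.003, "dz": 0.157, "wx": 0, "wy": 0, "wz": 0}
    - {"dx": -0.002, "dy": 0.003, "dz": 0.157, "wx": 0, "wy": 0, "wz": 0}

```text
time_s: 2.35
tcp_pos: [0.4363, 0.2115, 0.0055]
ee_rot: [[-0.175, -0.984, -0.0], [-0.984, 0.175, -0.0], [0.0, 0.0, -1.0]]
wrist_force: [0.0, 0.2, 0.5]
gripper_width: 1.0
```

Emit:
drive_tool:
  deltas:
    - {"dx": 0, "dy": 0, "dz": 0, "wx": 0, "wy": 0, "wz": 0}
    - {"dx": 0, "dy": 0, "dz": 0, "wx": 0, "wy": 0, "wz": 0}
    - {"dx": 0, "dy": 0, "dz": 0, "wx": 0, "wy": 0, "wz": 0}
    - {"dx": 0, "dy": 0, "dz": 0, "wx": 0, "wy": 0, "wz": 0}
    - {"dx": 0, "dy": 0, "dz": 0, "wx": 0, "wy": 0, "wz": 0}
    - {"dx": 0, "dy": 0, "dz": 0, "wx": 0, "wy": 0, "wz": 0}
  gripper: 0

```text
time_s: 2.95
tcp_pos: [0.4364, 0.211, 0.0058]
ee_rot: [[-0.177, -0.984, 0.0], [-0.984, 0.177, 0.0], [-0.0, -0.0, -1.0]]
wrist_force: [-0.7, 0.6, 1.9]
gripper_width: 0.579
```

Gripped and self-centred. I'll open and rise straight up to take a reference picture of the ring at the gripper's centre.

Emit:
drive_tool:
  deltas:
    - {"dx": 0, "dy": 0, "dz": 0, "wx": 0, "wy": 0, "wz": 0}
    - {"dx": 0, "dy": 0, "dz": 0, "wx": 0, "wy": 0, "wz": 0}
    - {"dx": 0, "dy": 0, "dz": 0, "wx": 0, "wy": 0, "wz": 0}
    - {"dx": 0, "dy": 0, "dz": 0, "wx": 0, "wy": 0, "wz": 0}
    - {"dx": 0, "dy": 0, "dz": -0.04, "wx": 0, "wy": 0, "wz": 0}
    - {"dx": 0, "dy": 0, "dz": -0.07, "wx": 0, "wy": 0, "wz": 0}
    - {"dx": 0, "dy": 0, "dz": -0.083, "wx": 0, "wy": 0, "wz": 0}
    - {"dx": 0, "dy": 0, "dz": -0.083, "wx": 0, "wy": 0, "wz": 0}
    - {"dx": 0, "dy": 0, "dz": -0.083, "wx": 0, "wy": 0, "wz": 0}
    - {"dx": 0, "dy": 0, "dz": -0.083, "wx": 0, "wy": 0, "wz": 0}
  gripper: 1

```text
time_s: 3.95
tcp_pos: [0.4356, 0.2103, 0.0873]
ee_rot: [[-0.177, -0.984, -0.002], [-0.984, 0.177, -0.002], [0.002, 0.002, -1.0]]
wrist_force: [0.6, -0.1, 0.4]
gripper_width: 1.003
```

```bash
python3 - <<'E'
from h import *
p,R,im=look('pics/w3.png')
e=ringfit(im,(281,215));print(e)
q=ray("wrist",e[0],.028,(p,R));print(q, R.T@(q-p))
crop('pics/w3.png',(180,130,380,330),3,'pics/w3c.png')
E
```

```text
3.95 [0.4356 0.2103 0.0873] [[-0.1768, -0.9842, -0.0021], [-0.9842, 0.1768, -0.0017], [0.002, 0.0018, -1.0]] [ 0.5868 -0.1305  0.359 ]
((276.63037109375, 224.0821533203125), (75.20950317382812, 79.60889434814453), 90.38026428222656)
[0.4359 0.2119 0.028 ] [-0.0017 -0.      0.0593]
```

View pics/w3c.png

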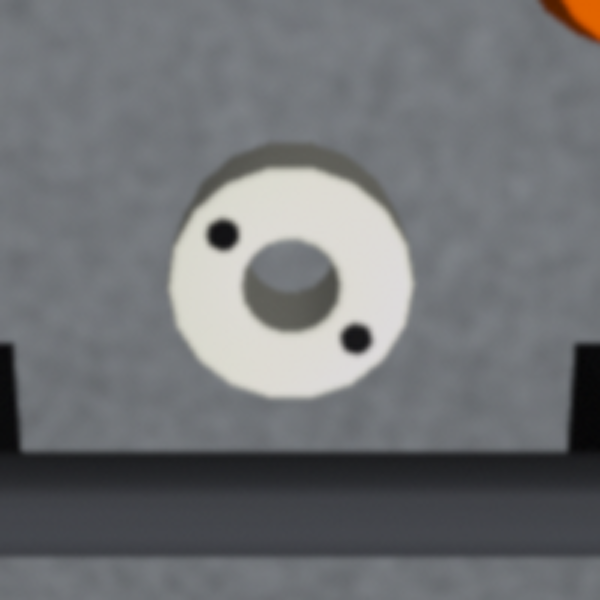

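The ring reference is good: the fit is centred at (276.6, 224.1). Now the same view over the stud, before I pick the ring up.

Emit:
drive_tool:
  deltas:
    - {"dx": 0.02, "dy": -0.03, "dz": -0.035, "wx": 0, "wy": 0, "wz": 0}
    - {"dx": 0.04, "dy": -0.07, "dz": -0.07, "wx": 0, "wy": 0, "wz": 0}
    - {"dx": 0.06, "dy": -0.11, "dz": -0.07, "wx": 0, "wy": 0, "wz": 0}
    - {"dx": 0.08, "dy": -0.15, "dz": -0.07, "wx": 0, "wy": 0, "wz": 0}
    - {"dx": 0.105, "dy": -0.19, "dz": -0.07, "wx": 0, "wy": 0, "wz": 0}
    - {"dx": 0.125, "dy": -0.225, "dz": -0.07, "wx": 0, "wy": 0, "wz": 0}
    - {"dx": 0.134, "dy": -0.238, "dz": -0.07, "wx": 0, "wy": 0, "wz": 0}
    - {"dx": 0.134, "dy": -0.238, "dz": -0.07, "wx": 0, "wy": 0, "wz": 0}
    - {"dx": 0.134, "dy": -0.238, "dz": -0.07, "wx": 0, "wy": 0, "wz": 0}
    - {"dx": 0.134, "dy": -0.238, "dz": -0.07, "wx": 0, "wy": 0, "wz": 0}
    - {"dx": 0.134, "dy": -0.238, "dz": -0.07, "wx": 0, "wy": 0, "wz": 0}
  gripper: 1

```text
time_s: 5.1
tcp_pos: [0.6463, 0.0382, 0.1588]
ee_rot: [[-0.175, -0.985, -0.0], [-0.985, 0.175, 0.0], [-0.0, 0.0, -1.0]]
wrist_force: [-0.4, -0.5, -0.6]
gripper_width: 1.002
```

```bash
python3 - <<'E'
from h import *
p,R,im=look('pics/w4.png')
crop('pics/w4.png',(180,130,380,330),3,'pics/w4c.png')
E
```

```text
5.1 [0.6463 0.0382 0.1588] [[-0.1748, -0.9846, -0.0], [-0.9846, 0.1748, 0.0001], [-0.0001, 0.0001, -1.0]] [-0.3512 -0.4991 -0.5686]
```

View pics/w4.png

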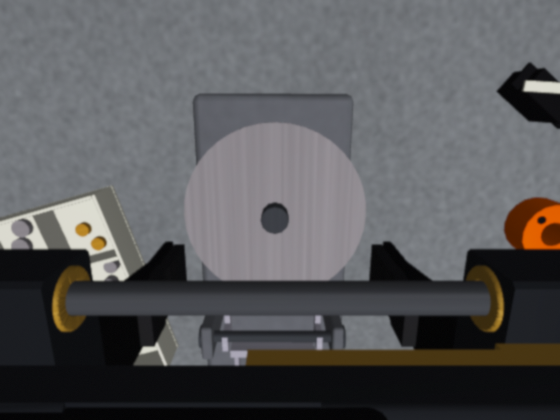

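View pics/w4c.png

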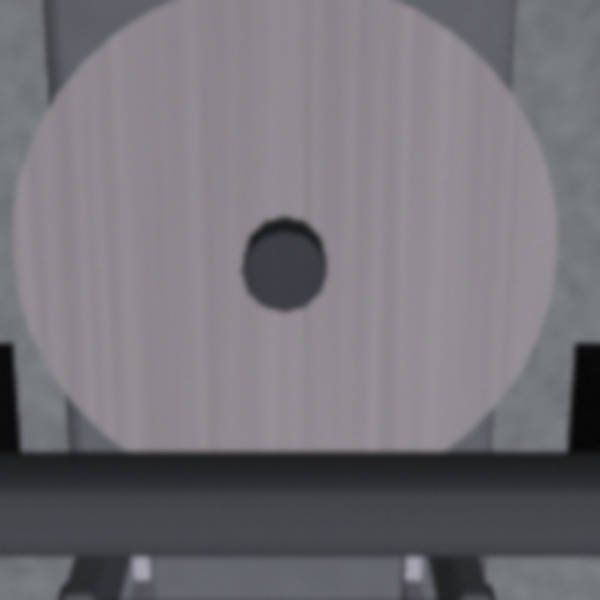

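```bash
python3 - <<'E'
from h import *
im=cv2.imread('pics/w4.png'); g=cv2.cvtColor(im,cv2.COLOR_BGR2GRAY)
print(g[198:240,275]); print(g[222,255:295])
G=cv2.resize(g[195:245,250:300],None,fx=8,fy=8,interpolation=cv2.INTER_CUBIC)
# subpixel: top face + side mask; bottom half contour belongs to top face
m=(G<100).astype(np.uint8)
c=max(cv2.findContours(m,0,cv2.CHAIN_APPROX_NONE)[0],key=len)[:,0,:].astype(float)
c=(c+.5)/8-.5+[250,195]
low=c[c[:,1]>219]
# fit circle w/ known aspect: model projected circle
from scipy.optimize import least_squares
s=r.sense();p,R=s["tcp_pos"],s["ee_rot"]
def pts(c,z,rr=1): return np.array([ray("wrist",u,z,(p,R)) for u in c])
Q=pts(low,.0977)[:,:2]
f=least_squares(lambda x:np.hypot(*(Q-x[:2]).T)-x[2],[.647,.037,.009]);print("stud",f.x,np.abs(f.fun).max())
# pan circle
from math import *
q=f.x[:2]; w=np.array([*q,.0977]); print("local",R.T@(w-p))
m=((g>115)).astype(np.uint8)
# ring ref, same method from w3
im3=cv2.imread('pics/w3.png').astype(int)
m3=((im3.min(2)>165)).astype(np.uint8)
c3=max(cv2.findContours(m3[150:280,200:360],0,cv2.CHAIN_APPROX_NONE)[0],key=len)[:,0,:]+[200,150.]
p=np.array([.4356,.2103,.0873]);R=np.array([[-0.1768, -0.9842, -0.0021], [-0.9842, 0.1768, -0.0017], [0.002, 0.0018, -1.0]])
Q=pts(c3,.028)[:,:2]
f3=least_squares(lambda x:np.hypot(*(Q-x[:2]).T)-x[2],[.436,.212,.026]);print("ring",f3.x,np.abs(f3.fun).max())
E
```

```text
[141 141 139 125  88  50  31  30  36  46  57  62  63  63  63  63  63  62
  63  63  63  63  62  63  63  63  63  63  63  62  63  63  62  64  69  91
 122 138 142 142 142 141]
[138 140 140 141 136 119  89  66  60  60  62  62  63  62  63  63  64  63
  63  63  63  62  63  63  64  64  63  62  63  62  62  63  72  98 124 136
 138 138 139 141]
stud [0.6479 0.0375 0.0088] 0.00020032228383441014
local [ 0.0004 -0.0015  0.0613]
ring [0.4359 0.2126 0.0249] 0.0005467215631908585
```

```bash
python3 - <<'E'
from h import *
from scipy.optimize import least_squares
g=cv2.cvtColor(cv2.imread('pics/w3.png'),cv2.COLOR_BGR2GRAY)
print(g[224,230:325]);print(g[180:270,276])
p=np.array([.4356,.2103,.0873]);R=np.array([[-0.1768, -0.9842, -0.0021], [-0.9842, 0.1768, -0.0017], [0.002, 0.0018, -1.0]])
x0,y0=225,170
G=cv2.resize(g[y0:280,x0:330],None,fx=8,fy=8,interpolation=cv2.INTER_CUBIC)
for t in (155,165,175):
    cs,h=cv2.findContours((G>t).astype(np.uint8),cv2.RETR_CCOMP,cv2.CHAIN_APPROX_NONE)
    cs=sorted(cs,key=len)[::-1]
    for c in cs[:2]:
        c=(c[:,0,:]+.5)/8-.5+[x0,y0]
        Q=np.array([ray("wrist",u,.028,(p,R)) for u in c[::3]])[:,:2]
        f=least_squares(lambda x:np.hypot(*(Q-x[:2]).T)-x[2],[.436,.212,.026]);print(t,f.x,np.abs(f.fun).max(),cv2.fitEllipse(c.astype(np.float32)))
E
```

```text
[119 117 115 115 114 123 156 191 209 215 215 215 215 216 216 216 216 217
 216 217 217 217 218 218 218 218 219 219 218 207 176 131 103  96  94  94
  97 102 109 115 117 120 121 121 121 121 121 121 120 119 118 118 118 116
 112 104  93  85  81  78  78  81 110 161 197 214 218 218 219 219 218 219
 218 219 219 219 219 219 219 219 219 219 220 219 219 218 206 175 140 123
 118 119 120 119 121]
[ 92  92  93  93 100 129 173 203 214 217 218 218 218 218 218 218 218 219
 219 219 219 219 219 219 218 219 219 217 209 182 148 130 125 123 121 120
 119 118 118 119 120 120 120 121 121 121 116 106  96  92  92  92  93  92
  93  93  93  93  95 110 149 191 211 217 218 219 219 219 218 219 218 219
 219 218 219 219 219 219 219 218 216 202 167 132 119 117 119 119 119 119]
155 [0.436  0.2125 0.0254] 0.0003560324396490143 ((276.5890197753906, 224.0032501220703), (76.94515991210938, 81.08920288085938), 90.02107238769531)
155 [0.4359 0.2126 0.0102] 0.00021077655164521147 ((276.6388244628906, 224.98573303222656), (30.600675582885742, 32.668487548828125), 92.80364990234375)
165 [0.436  0.2125 0.0253] 0.00032182048533476587 ((276.5946960449219, 223.98617553710938), (76.47689056396484, 80.6031494140625), 90.10366821289062)
165 [0.4359 0.2126 0.0103] 0.00017350532498016866 ((276.6320495605469, 224.95863342285156), (31.103792190551758, 33.080631256103516), 92.82587432861328)
175 [0.4359 0.2125 0.0251] 0.000345151395794132 ((276.6059875488281, 223.97828674316406), (76.04391479492188, 80.08587646484375), 90.30797576904297)Traceback (most recent call last):
  File "<stdin>", line 13, in <module>
  File "h.py", line 5, in ray
    m=cams.camera_model(name);K=m["intrinsics"]
ValueError: time passes only in moves, steps and waits
```

Ring and stud are measured, so back to the ring.

Emit:
drive_tool:
  deltas:
    - {"dx": -0.03, "dy": 0.04, "dz": 0, "wx": 0, "wy": 0, "wz": 0}
    - {"dx": -0.05, "dy": 0.085, "dz": 0, "wx": 0, "wy": 0, "wz": 0}
    - {"dx": -0.075, "dy": 0.13, "dz": 0, "wx": 0, "wy": 0, "wz": 0}
    - {"dx": -0.1, "dy": 0.17, "dz": 0, "wx": 0, "wy": 0, "wz": 0}
    - {"dx": -0.12, "dy": 0.21, "dz": 0.01, "wx": 0, "wy": 0, "wz": 0}
    - {"dx": -0.134, "dy": 0.238, "dz": 0.03, "wx": 0, "wy": 0, "wz": 0}
    - {"dx": -0.134, "dy": 0.238, "dz": 0.06, "wx": 0, "wy": 0, "wz": 0}
    - {"dx": -0.134, "dy": 0.238, "dz": 0.08, "wx": 0, "wy": 0, "wz": 0}
    - {"dx": -0.134, "dy": 0.238, "dz": 0.11, "wx": 0, "wy": 0, "wz": 0}
    - {"dx": -0.134, "dy": 0.238, "dz": 0.135, "wx": 0, "wy": 0, "wz": 0}
    - {"dx": -0.134, "dy": 0.238, "dz": 0.148, "wx": 0, "wy": 0, "wz": 0}
    - {"dx": -0.134, "dy": 0.238, "dz": 0.153, "wx": 0, "wy": 0, "wz": 0}
    - {"dx": -0.134, "dy": 0.238, "dz": 0.153, "wx": 0, "wy": 0, "wz": 0}
    - {"dx": -0.134, "dy": 0.238, "dz": 0.153, "wx": 0, "wy": 0, "wz": 0}
  gripper: 1

```text
time_s: 6.55
tcp_pos: [0.4368, 0.2116, 0.0064]
ee_rot: [[-0.176, -0.984, 0.001], [-0.984, 0.176, 0.001], [-0.001, -0.001, -1.0]]
wrist_force: [-1.2, -0.3, -0.4]
gripper_width: 0.999
```

Emit:
drive_tool:
  deltas:
    - {"dx": 0, "dy": 0, "dz": 0, "wx": 0, "wy": 0, "wz": 0}
    - {"dx": 0, "dy": 0, "dz": 0, "wx": 0, "wy": 0, "wz": 0}
    - {"dx": 0, "dy": 0, "dz": 0, "wx": 0, "wy": 0, "wz": 0}
    - {"dx": 0, "dy": 0, "dz": 0, "wx": 0, "wy": 0, "wz": 0}
    - {"dx": 0, "dy": 0, "dz": 0, "wx": 0, "wy": 0, "wz": 0}
    - {"dx": 0, "dy": 0, "dz": 0, "wx": 0, "wy": 0, "wz": 0}
  gripper: 0

```text
time_s: 7.15
tcp_pos: [0.4364, 0.211, 0.0056]
ee_rot: [[-0.177, -0.984, 0.0], [-0.984, 0.177, 0.0], [-0.0, -0.0, -1.0]]
wrist_force: [0.5, -0.9, -0.2]
gripper_width: 0.586
```

Emit:
drive_tool:
  deltas:
    - {"dx": 0, "dy": 0, "dz": -0.02, "wx": 0, "wy": 0, "wz": 0}
    - {"dx": 0, "dy": 0, "dz": -0.06, "wx": 0, "wy": 0, "wz": 0}
    - {"dx": 0, "dy": 0, "dz": -0.1, "wx": 0, "wy": 0, "wz": 0}
    - {"dx": 0.02, "dy": -0.03, "dz": -0.13, "wx": 0, "wy": 0, "wz": 0}
    - {"dx": 0.04, "dy": -0.07, "dz": -0.13, "wx": 0, "wy": 0, "wz": 0}
    - {"dx": 0.06, "dy": -0.11, "dz": -0.13, "wx": 0, "wy": 0, "wz": 0}
    - {"dx": 0.08, "dy": -0.15, "dz": -0.13, "wx": 0, "wy": 0, "wz": 0}
    - {"dx": 0.105, "dy": -0.19, "dz": -0.13, "wx": 0, "wy": 0, "wz": 0}
    - {"dx": 0.125, "dy": -0.225, "dz": -0.13, "wx": 0, "wy": 0, "wz": 0}
    - {"dx": 0.135, "dy": -0.2395, "dz": -0.13, "wx": 0, "wy": 0, "wz": 0}
    - {"dx": 0.135, "dy": -0.2395, "dz": -0.13, "wx": 0, "wy": 0, "wz": 0}
    - {"dx": 0.135, "dy": -0.2395, "dz": -0.13, "wx": 0, "wy": 0, "wz": 0}
    - {"dx": 0.135, "dy": -0.2395, "dz": -0.13, "wx": 0, "wy": 0, "wz": 0}

```text
time_s: 8.45
tcp_pos: [0.6473, 0.0364, 0.1352]
ee_rot: [[-0.176, -0.984, -0.001], [-0.984, 0.176, -0.0], [0.0, 0.001, -1.0]]
wrist_force: [0.4, -0.2, -0.9]
gripper_width: 0.579
```

```bash
python3 - <<'E'
from h import *
p,R,im=look('pics/w5.png')
E
```

```text
8.45 [0.6473 0.0364 0.1352] [[-0.1758, -0.9844, -0.0014], [-0.9844, 0.1758, -0.0], [0.0003, 0.0013, -1.0]] [ 0.371  -0.2281 -0.868 ]
```

View pics/w5.png

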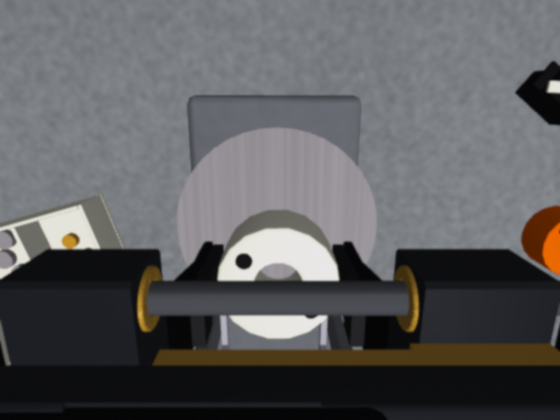

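The ring is held level, and it hides the stud. I'll read the pose again once settled.

Emit:
drive_tool:
  deltas:
    - {"dx": 0, "dy": 0, "dz": 0.02, "wx": 0, "wy": 0, "wz": 0}
    - {"dx": 0, "dy": 0, "dz": 0.02, "wx": 0, "wy": 0, "wz": 0}

```text
time_s: 8.7
tcp_pos: [0.6458, 0.0365, 0.1134]
ee_rot: [[-0.176, -0.984, -0.005], [-0.984, 0.176, -0.0], [0.001, 0.005, -1.0]]
wrist_force: [-1.3, -0.4, -2.3]
gripper_width: 0.581
```

Emit:
drive_tool:
  deltas:
    - {"dx": 0, "dy": 0, "dz": 0, "wx": 0, "wy": 0, "wz": 0}

```text
time_s: 8.8
tcp_pos: [0.6477, 0.0364, 0.1157]
ee_rot: [[-0.175, -0.985, -0.001], [-0.985, 0.175, -0.001], [0.001, 0.001, -1.0]]
wrist_force: [0.2, 0.1, -1.5]
gripper_width: 0.578
```

Emit:
drive_tool:
  deltas:
    - {"dx": 0, "dy": 0, "dz": 0, "wx": 0, "wy": 0, "wz": 0}

```text
time_s: 8.9
tcp_pos: [0.6487, 0.0363, 0.1166]
ee_rot: [[-0.176, -0.984, 0.002], [-0.984, 0.176, 0.0], [-0.0, -0.001, -1.0]]
wrist_force: [0.1, -0.4, -1.3]
gripper_width: 0.581
```

Emit:
drive_tool:
  deltas:
    - {"dx": 0, "dy": 0, "dz": 0, "wx": 0, "wy": 0, "wz": 0}

```text
time_s: 9.0
tcp_pos: [0.6488, 0.0361, 0.1166]
ee_rot: [[-0.176, -0.984, 0.002], [-0.984, 0.176, 0.0], [-0.001, -0.002, -1.0]]
wrist_force: [-0.1, -0.2, -1.0]
gripper_width: 0.584
```

Emit:
drive_tool:
  deltas:
    - {"dx": 0, "dy": 0, "dz": 0, "wx": 0, "wy": 0, "wz": 0}
    - {"dx": 0, "dy": 0, "dz": 0, "wx": 0, "wy": 0, "wz": 0}
    - {"dx": 0, "dy": 0, "dz": 0, "wx": 0, "wy": 0, "wz": 0}

```text
time_s: 9.3
tcp_pos: [0.6484, 0.0357, 0.1157]
ee_rot: [[-0.177, -0.984, 0.0], [-0.984, 0.177, 0.0], [-0.0, -0.0, -1.0]]
wrist_force: [-0.0, -0.2, -1.0]
gripper_width: 0.582
```

Emit:
drive_tool:
  deltas:
    - {"dx": 0, "dy": 0, "dz": 0, "wx": 0, "wy": 0, "wz": 0}

```text
time_s: 9.4
tcp_pos: [0.6483, 0.0357, 0.1156]
ee_rot: [[-0.177, -0.984, 0.0], [-0.984, 0.177, -0.0], [-0.0, -0.0, -1.0]]
wrist_force: [-1.1, -0.1, -1.6]
gripper_width: 0.584
```

Emit:
drive_tool:
  deltas:
    - {"dx": -0.0003, "dy": 0, "dz": 0.004, "wx": 0, "wy": 0, "wz": 0}
    - {"dx": -0.0003, "dy": 0, "dz": 0.007, "wx": 0, "wy": 0, "wz": 0}
    - {"dx": -0.0003, "dy": 0, "dz": 0.009, "wx": 0, "wy": 0, "wz": 0}
    - {"dx": -0.0003, "dy": 0, "dz": 0.01, "wx": 0, "wy": 0, "wz": 0}
    - {"dx": -0.0003, "dy": 0, "dz": 0.011, "wx": 0, "wy": 0, "wz": 0}
    - {"dx": -0.0003, "dy": 0, "dz": 0.012, "wx": 0, "wy": 0, "wz": 0}
    - {"dx": -0.0003, "dy": 0, "dz": 0.013, "wx": 0, "wy": 0, "wz": 0}
    - {"dx": -0.0003, "dy": 0, "dz": 0.014, "wx": 0, "wy": 0, "wz": 0}
    - {"dx": -0.0003, "dy": 0, "dz": 0.015, "wx": 0, "wy": 0, "wz": 0}
    - {"dx": -0.0003, "dy": 0, "dz": 0.016, "wx": 0, "wy": 0, "wz": 0}
    - {"dx": -0.0003, "dy": 0, "dz": 0.016, "wx": 0, "wy": 0, "wz": 0}

```text
time_s: 10.5
tcp_pos: [0.6483, 0.0361, 0.0994]
ee_rot: [[-0.177, -0.984, -0.0], [-0.984, 0.177, -0.0], [0.0, 0.0, -1.0]]
wrist_force: [0.4, 0.0, -1.0]
gripper_width: 0.579
```

```bash
python3 - <<'E'
from h import *
print(r.sense()["wrist_force"])
cv2.imwrite("pics/s6.png",cams.capture("scene")[:,:,::-1])
crop("pics/s6.png",(230,140,480,300),3,"pics/s6c.png")
E
```

```text
[ 0.3899  0.0162 -0.994 ]
```

View pics/s6c.png

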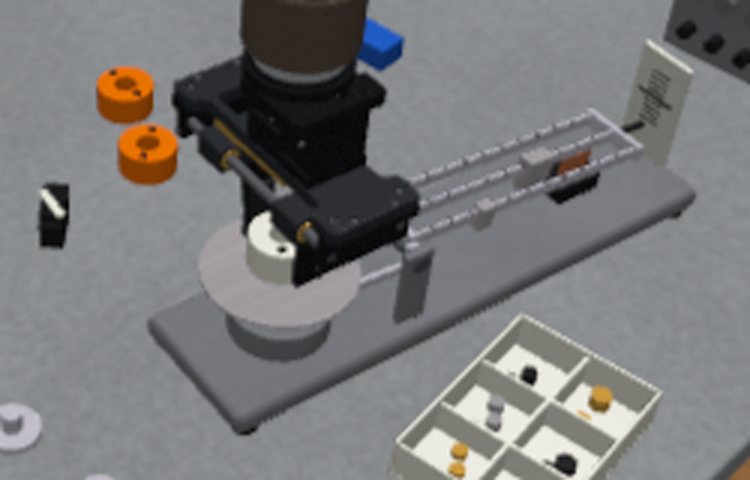

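The underside is about 4 mm below the stud top with no force rise and the pan unmoved, so the bore is over the stud. Lowering the rest of the way.

Emit:
drive_tool:
  deltas:
    - {"dx": 0, "dy": 0, "dz": 0.0015, "wx": 0, "wy": 0, "wz": 0}
    - {"dx": 0, "dy": 0, "dz": 0.003, "wx": 0, "wy": 0, "wz": 0}
    - {"dx": 0, "dy": 0, "dz": 0.0045, "wx": 0, "wy": 0, "wz": 0}
    - {"dx": 0, "dy": 0, "dz": 0.0055, "wx": 0, "wy": 0, "wz": 0}
    - {"dx": 0, "dy": 0, "dz": 0.006, "wx": 0, "wy": 0, "wz": 0}
    - {"dx": 0, "dy": 0, "dz": 0.0065, "wx": 0, "wy": 0, "wz": 0}
    - {"dx": 0, "dy": 0, "dz": 0.007, "wx": 0, "wy": 0, "wz": 0}
    - {"dx": 0, "dy": 0, "dz": 0.007, "wx": 0, "wy": 0, "wz": 0}

```text
time_s: 11.35
tcp_pos: [0.6484, 0.0361, 0.0925]
ee_rot: [[-0.176, -0.984, -0.0], [-0.984, 0.176, -0.0], [0.0, 0.0, -1.0]]
wrist_force: [-0.2, 0.7, -1.9]
gripper_width: 0.585
```

Emit:
drive_tool:
  deltas:
    - {"dx": 0, "dy": 0, "dz": 0.0005, "wx": 0, "wy": 0, "wz": 0}
    - {"dx": 0, "dy": 0, "dz": 0.001, "wx": 0, "wy": 0, "wz": 0}
    - {"dx": 0, "dy": 0, "dz": 0.001, "wx": 0, "wy": 0, "wz": 0}

```text
time_s: 11.65
tcp_pos: [0.6483, 0.0361, 0.0915]
ee_rot: [[-0.177, -0.984, -0.0], [-0.984, 0.177, -0.0], [0.0, 0.0, -1.0]]
wrist_force: [-0.1, 0.4, -1.8]
gripper_width: 0.582
```

Emit:
drive_tool:
  deltas:
    - {"dx": 0, "dy": 0, "dz": 0.0003, "wx": 0, "wy": 0, "wz": 0}
    - {"dx": 0, "dy": 0, "dz": 0.0005, "wx": 0, "wy": 0, "wz": 0}
    - {"dx": 0, "dy": 0, "dz": 0.0005, "wx": 0, "wy": 0, "wz": 0}

```text
time_s: 11.95
tcp_pos: [0.6484, 0.0361, 0.0913]
ee_rot: [[-0.176, -0.984, 0.0], [-0.984, 0.176, 0.0], [-0.0, -0.0, -1.0]]
wrist_force: [-1.6, -0.1, 0.1]
gripper_width: 0.582
```

Emit:
drive_tool:
  deltas:
    - {"dx": 0, "dy": 0, "dz": 0, "wx": 0, "wy": 0, "wz": 0}
    - {"dx": 0, "dy": 0, "dz": 0, "wx": 0, "wy": 0, "wz": 0}
    - {"dx": 0, "dy": 0, "dz": 0, "wx": 0, "wy": 0, "wz": 0}
    - {"dx": 0, "dy": 0, "dz": 0, "wx": 0, "wy": 0, "wz": 0}
    - {"dx": 0, "dy": 0, "dz": 0, "wx": 0, "wy": 0, "wz": 0}
    - {"dx": 0, "dy": 0, "dz": 0, "wx": 0, "wy": 0, "wz": 0}
    - {"dx": 0, "dy": 0, "dz": 0, "wx": 0, "wy": 0, "wz": 0}
    - {"dx": 0, "dy": 0, "dz": 0, "wx": 0, "wy": 0, "wz": 0}
  gripper: 1

```text
time_s: 12.75
tcp_pos: [0.6484, 0.0361, 0.0911]
ee_rot: [[-0.176, -0.984, 0.0], [-0.984, 0.176, -0.0], [0.0, -0.0, -1.0]]
wrist_force: [0.1, 0.2, 0.3]
gripper_width: 0.998
```

```bash
python3 - <<'E'
from h import *
print(r.sense()["wrist_force"])
cv2.imwrite("pics/s7.png",cams.capture("scene")[:,:,::-1])
crop("pics/s7.png",(230,140,480,300),3,"pics/s7c.png")
E
```

```text
[0.0723 0.1595 0.3443]
```

View pics/s7c.png

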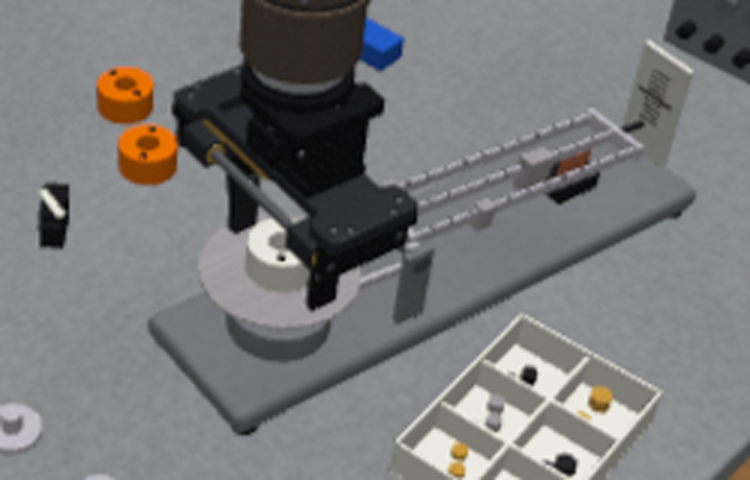

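The ring is flat on the pan, let go, with the pan still up. Wait for the beam to come to rest.

Emit:
drive_tool:
  deltas:
    - {"dx": 0, "dy": 0, "dz": 0, "wx": 0, "wy": 0, "wz": 0}
    - {"dx": 0, "dy": 0, "dz": 0, "wx": 0, "wy": 0, "wz": 0}
    - {"dx": 0, "dy": 0, "dz": 0, "wx": 0, "wy": 0, "wz": 0}
    - {"dx": 0, "dy": 0, "dz": 0, "wx": 0, "wy": 0, "wz": 0}
    - {"dx": 0, "dy": 0, "dz": 0, "wx": 0, "wy": 0, "wz": 0}
    - {"dx": 0, "dy": 0, "dz": 0, "wx": 0, "wy": 0, "wz": 0}
    - {"dx": 0, "dy": 0, "dz": 0, "wx": 0, "wy": 0, "wz": 0}
    - {"dx": 0, "dy": 0, "dz": 0, "wx": 0, "wy": 0, "wz": 0}
    - {"dx": 0, "dy": 0, "dz": 0, "wx": 0, "wy": 0, "wz": 0}
    - {"dx": 0, "dy": 0, "dz": 0, "wx": 0, "wy": 0, "wz": 0}
    - {"dx": 0, "dy": 0, "dz": 0, "wx": 0, "wy": 0, "wz": 0}
    - {"dx": 0, "dy": 0, "dz": 0, "wx": 0, "wy": 0, "wz": 0}
    - {"dx": 0, "dy": 0, "dz": 0, "wx": 0, "wy": 0, "wz": 0}
    - {"dx": 0, "dy": 0, "dz": 0, "wx": 0, "wy": 0, "wz": 0}
    - {"dx": 0, "dy": 0, "dz": 0, "wx": 0, "wy": 0, "wz": 0}
    - {"dx": 0, "dy": 0, "dz": 0, "wx": 0, "wy": 0, "wz": 0}
    - {"dx": 0, "dy": 0, "dz": 0, "wx": 0, "wy": 0, "wz": 0}
    - {"dx": 0, "dy": 0, "dz": 0, "wx": 0, "wy": 0, "wz": 0}

```text
time_s: 14.6
tcp_pos: [0.6484, 0.0361, 0.0911]
ee_rot: [[-0.176, -0.984, 0.0], [-0.984, 0.176, -0.0], [0.0, -0.0, -1.0]]
wrist_force: [-0.9, -0.4, 0.0]
gripper_width: 1.002
```

```bash
python3 - <<'E'
from h import *
print(r.sense()["wrist_force"])
cv2.imwrite("pics/s8.png",cams.capture("scene")[:,:,::-1])
a=cv2.imread("pics/scene0.png");b=cv2.imread("pics/s8.png")
A=np.vstack([cv2.resize(np.hstack([i[140:210,395:475],i[190:260,285:365]]),None,fx=4,fy=4,interpolation=cv2.INTER_CUBIC) for i in(a,b)])
cv2.imwrite("pics/s8c.png",A)
E
```

```text
[-0.859  -0.4229  0.0233]
```

View pics/s8c.png

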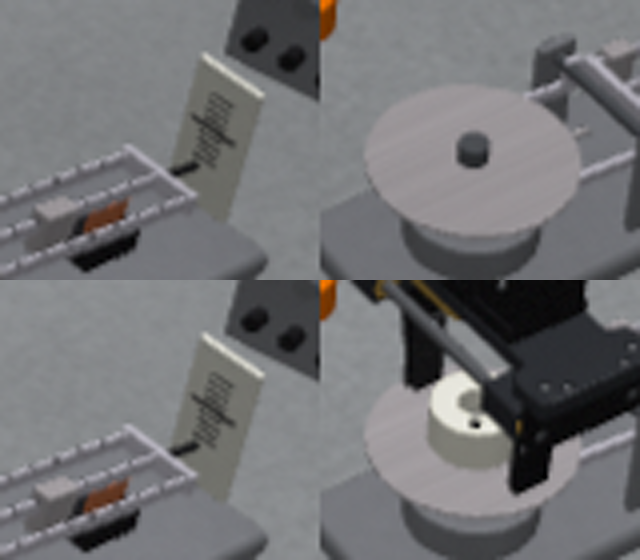

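The pointer and pan haven't moved from the empty position, so the ring is light and goes on the short stand. Regrasp and lift.

Emit:
drive_tool:
  deltas:
    - {"dx": 0, "dy": 0, "dz": 0, "wx": 0, "wy": 0, "wz": 0}
    - {"dx": 0, "dy": 0, "dz": 0, "wx": 0, "wy": 0, "wz": 0}
    - {"dx": 0, "dy": 0, "dz": 0, "wx": 0, "wy": 0, "wz": 0}
    - {"dx": 0, "dy": 0, "dz": 0, "wx": 0, "wy": 0, "wz": 0}
    - {"dx": 0, "dy": 0, "dz": 0, "wx": 0, "wy": 0, "wz": 0}
    - {"dx": 0, "dy": 0, "dz": 0, "wx": 0, "wy": 0, "wz": 0}
  gripper: 0

```text
time_s: 15.25
tcp_pos: [0.6484, 0.0361, 0.091]
ee_rot: [[-0.177, -0.984, 0.0], [-0.984, 0.177, 0.0], [-0.0, -0.0, -1.0]]
wrist_force: [-0.5, 0.1, -0.2]
gripper_width: 0.579
```

Emit:
drive_tool:
  deltas:
    - {"dx": 0, "dy": 0, "dz": -0.003, "wx": 0, "wy": 0, "wz": 0}
    - {"dx": 0, "dy": 0, "dz": -0.01, "wx": 0, "wy": 0, "wz": 0}
    - {"dx": 0, "dy": 0, "dz": -0.02, "wx": 0, "wy": 0, "wz": 0}
    - {"dx": 0, "dy": 0, "dz": -0.04, "wx": 0, "wy": 0, "wz": 0}
    - {"dx": 0, "dy": 0, "dz": -0.06, "wx": 0, "wy": 0, "wz": 0}
    - {"dx": 0.03, "dy": 0.004, "dz": -0.06, "wx": 0, "wy": 0, "wz": 0}
    - {"dx": 0.07, "dy": 0.01, "dz": -0.06, "wx": 0, "wy": 0, "wz": 0}
    - {"dx": 0.115, "dy": 0.015, "dz": -0.06, "wx": 0, "wy": 0, "wz": 0}
    - {"dx": 0.16, "dy": 0.02, "dz": -0.06, "wx": 0, "wy": 0, "wz": 0}
    - {"dx": 0.205, "dy": 0.025, "dz": -0.06, "wx": 0, "wy": 0, "wz": 0}
    - {"dx": 0.25, "dy": 0.03, "dz": -0.06, "wx": 0, "wy": 0, "wz": 0}
    - {"dx": 0.285, "dy": 0.034, "dz": -0.06, "wx": 0, "wy": 0, "wz": 0}
    - {"dx": 0.307, "dy": 0.037, "dz": -0.06, "wx": 0, "wy": 0, "wz": 0}
    - {"dx": 0.307, "dy": 0.037, "dz": -0.06, "wx": 0, "wy": 0, "wz": 0}
    - {"dx": 0.307, "dy": 0.037, "dz": -0.06, "wx": 0, "wy": 0, "wz": 0}
    - {"dx": 0.307, "dy": 0.037, "dz": -0.06, "wx": 0, "wy": 0, "wz": 0}
    - {"dx": 0.307, "dy": 0.037, "dz": -0.06, "wx": 0, "wy": 0, "wz": 0}
    - {"dx": 0.307, "dy": 0.037, "dz": -0.06, "wx": 0, "wy": 0, "wz": 0}

```text
time_s: 17.05
tcp_pos: [0.5582, -0.2586, 0.1511]
ee_rot: [[-0.175, -0.985, 0.0], [-0.985, 0.175, 0.0], [-0.0, -0.0, -1.0]]
wrist_force: [0.1, -0.3, -1.4]
gripper_width: 0.579
```

```bash
python3 - <<'E'
from h import *
p,R,im=look('pics/w9.png')
E
```

```text
17.05 [ 0.5582 -0.2586  0.1511] [[-0.175, -0.9846, 0.0], [-0.9846, 0.175, 0.0], [-0.0, -0.0, -1.0]] [ 0.052  -0.2681 -1.3961]
```

View pics/w9.png

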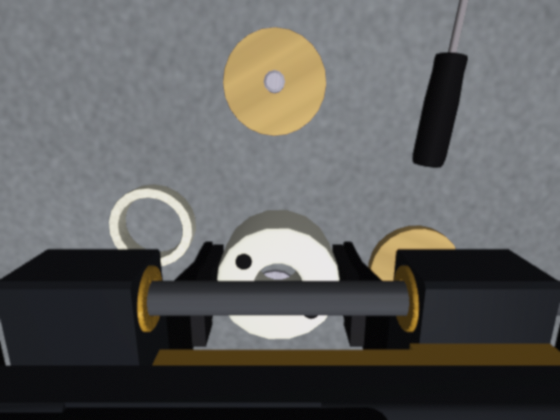

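The short stand's post top is at about (274,82), with the tall stand at lower right. Now fit them.

```bash
python3 - <<'E'
from h import *
from scipy.optimize import least_squares
im=cv2.imread('pics/w9.png');M=cams.camera_model("wrist");K=M["intrinsics"];T=M["T_tool_cam"]
p=np.array([.5582,-.2586,.1511]);R=np.array([[-.175,-.9846,0],[-.9846,.175,0],[0,0,-1]])
def w(c,z):
    d=np.c_[c,np.ones(len(c))]@np.linalg.inv(K).T@(R@T[:3,:3]).T;o=p+R@T[:3,3]
    return (o+d*((z-o[2])/d[:,2])[:,None])[:,:2]
hsv=cv2.cvtColor(im,cv2.COLOR_BGR2HSV)
def fit(m,box,z,r0):
    x0,y0,x1,y1=box
    c=max(cv2.findContours(m[y0:y1,x0:x1].copy(),0,cv2.CHAIN_APPROX_NONE)[0],key=len)[:,0,:]+[x0,y0]
    Q=w(c.astype(float),z);f=least_squares(lambda x:np.hypot(*(Q-x[:2]).T)-x[2],[*Q.mean(0),r0],loss="soft_l1",f_scale=.0005)
    print(f.x,np.abs(f.fun).max(),len(c));return f.x
m=(hsv[:,:,1]>60).astype(np.uint8)
fit(m,(210,15,340,150),.012,.04)
m2=(hsv[:,:,1]<60).astype(np.uint8);m2[:,:]&=((hsv[:,:,2]>140).astype(np.uint8))
fit(m2,(255,60,295,105),.042,.0075)
cv2.imwrite("pics/w9c.png",cv2.resize(im[60:105,250:300],None,fx=10,fy=10,interpolation=cv2.INTER_CUBIC))
E
```

```text
[ 0.5453 -0.3437  0.0392] 0.0005400647047323487 297
[ 0.5452 -0.3436  0.0071] 0.0005759861647872512 60
```

View pics/w9c.png

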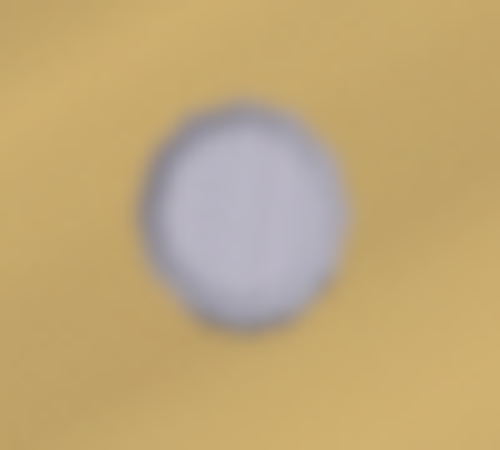

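Emit:
drive_tool:
  deltas:
    - {"dx": 0.025, "dy": -0.002, "dz": 0, "wx": 0, "wy": 0, "wz": 0}
    - {"dx": 0.045, "dy": -0.003, "dz": 0, "wx": 0, "wy": 0, "wz": 0}
    - {"dx": 0.05, "dy": -0.003, "dz": 0, "wx": 0, "wy": 0, "wz": 0}
    - {"dx": 0.05, "dy": -0.003, "dz": 0, "wx": 0, "wy": 0, "wz": 0}
    - {"dx": 0.05, "dy": -0.003, "dz": 0, "wx": 0, "wy": 0, "wz": 0}
    - {"dx": 0.05, "dy": -0.003, "dz": 0, "wx": 0, "wy": 0, "wz": 0}
    - {"dx": 0.05, "dy": -0.003, "dz": 0, "wx": 0, "wy": 0, "wz": 0}
    - {"dx": 0.05, "dy": -0.003, "dz": 0, "wx": 0, "wy": 0, "wz": 0}

```text
time_s: 17.9
tcp_pos: [0.552, -0.3088, 0.1511]
ee_rot: [[-0.176, -0.984, 0.0], [-0.984, 0.176, -0.0], [-0.0, -0.0, -1.0]]
wrist_force: [-0.2, 0.2, -2.2]
gripper_width: 0.581
```

```bash
python3 - <<'E'
from h import *
from scipy.optimize import least_squares
p,R,im=look('pics/w10.png')
im=cv2.imread('pics/w10.png');M=cams.camera_model("wrist");K=M["intrinsics"];T=M["T_tool_cam"]
def w(c,z):
    d=np.c_[c,np.ones(len(c))]@np.linalg.inv(K).T@(R@T[:3,:3]).T;o=p+R@T[:3,3]
    return (o+d*((z-o[2])/d[:,2])[:,None])[:,:2]
hsv=cv2.cvtColor(im,cv2.COLOR_BGR2HSV)
m2=((hsv[:,:,1]<60)&(hsv[:,:,2]>140)).astype(np.uint8)
n,lab,st,ce=cv2.connectedComponentsWithStats(m2)
for i in range(1,n):
    if 200<st[i,4]<700 and 240<ce[i][0]<310 and ce[i][1]<210:
        c=max(cv2.findContours((lab==i).astype(np.uint8),0,cv2.CHAIN_APPROX_NONE)[0],key=len)[:,0,:].astype(float)
        Q=w(c,.042);f=least_squares(lambda x:np.hypot(*(Q-x[:2]).T)-x[2],[*Q.mean(0),.0075]);print(ce[i],f.x,np.abs(f.fun).max())
E
```

```text
17.9 [ 0.552  -0.3088  0.1511] [[-0.1758, -0.9844, 0.0001], [-0.9844, 0.1758, -0.0], [-0.0, -0.0001, -1.0]] [-0.1923  0.2085 -2.1844]
[300.654   70.2532] [ 0.5183 -0.397   0.0059] 0.004718484721472078
[288.5415  90.7756] [ 0.53   -0.3861  0.0057] 0.00453986217812074
[278.023  153.7705] [ 0.545  -0.3437  0.0069] 0.000774216568690797
```

View pics/w10.png

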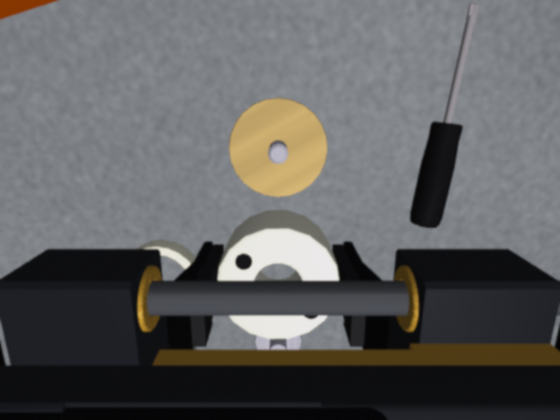

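The two looks agree within 0.5 mm: post at (0.545, -0.3437). Move over it and descend to a hover.

Emit:
drive_tool:
  deltas:
    - {"dx": 0.02, "dy": 0, "dz": 0.01, "wx": 0, "wy": 0, "wz": 0}
    - {"dx": 0.037, "dy": 0, "dz": 0.03, "wx": 0, "wy": 0, "wz": 0}
    - {"dx": 0.037, "dy": 0, "dz": 0.055, "wx": 0, "wy": 0, "wz": 0}
    - {"dx": 0.037, "dy": 0, "dz": 0.075, "wx": 0, "wy": 0, "wz": 0}
    - {"dx": 0.037, "dy": 0, "dz": 0.088, "wx": 0, "wy": 0, "wz": 0}
    - {"dx": 0.037, "dy": 0, "dz": 0.09, "wx": 0, "wy": 0, "wz": 0}
    - {"dx": 0.037, "dy": 0, "dz": 0.09, "wx": 0, "wy": 0, "wz": 0}
    - {"dx": 0.037, "dy": 0, "dz": 0.09, "wx": 0, "wy": 0, "wz": 0}
    - {"dx": 0.037, "dy": 0, "dz": 0.09, "wx": 0, "wy": 0, "wz": 0}
    - {"dx": 0.037, "dy": 0, "dz": 0.09, "wx": 0, "wy": 0, "wz": 0}
    - {"dx": 0.037, "dy": 0, "dz": 0.09, "wx": 0, "wy": 0, "wz": 0}

```text
time_s: 19.05
tcp_pos: [0.5456, -0.3458, 0.0616]
ee_rot: [[-0.176, -0.984, 0.001], [-0.984, 0.176, -0.0], [0.0, -0.001, -1.0]]
wrist_force: [-0.6, -0.1, -2.2]
gripper_width: 0.582
```

Emit:
drive_tool:
  deltas:
    - {"dx": -0.0005, "dy": 0, "dz": 0.005, "wx": 0, "wy": 0, "wz": 0}
    - {"dx": -0.0005, "dy": 0, "dz": 0.009, "wx": 0, "wy": 0, "wz": 0}
    - {"dx": -0.0005, "dy": 0, "dz": 0.011, "wx": 0, "wy": 0, "wz": 0}
    - {"dx": -0.0005, "dy": 0, "dz": 0.0125, "wx": 0, "wy": 0, "wz": 0}
    - {"dx": -0.0005, "dy": 0, "dz": 0.014, "wx": 0, "wy": 0, "wz": 0}
    - {"dx": -0.0005, "dy": 0, "dz": 0.0155, "wx": 0, "wy": 0, "wz": 0}
    - {"dx": -0.0005, "dy": 0, "dz": 0.017, "wx": 0, "wy": 0, "wz": 0}
    - {"dx": -0.0005, "dy": 0, "dz": 0.0185, "wx": 0, "wy": 0, "wz": 0}
    - {"dx": -0.0005, "dy": 0, "dz": 0.02, "wx": 0, "wy": 0, "wz": 0}
    - {"dx": -0.0005, "dy": 0, "dz": 0.02, "wx": 0, "wy": 0, "wz": 0}

```text
time_s: 20.05
tcp_pos: [0.5452, -0.3451, 0.0408]
ee_rot: [[-0.177, -0.984, -0.0], [-0.984, 0.177, 0.0], [-0.0, 0.001, -1.0]]
wrist_force: [0.8, -0.0, -0.6]
gripper_width: 0.583
```

```bash
python3 - <<'E'
from h import *
print(r.sense()["wrist_force"],r.sense()["moment"])
cv2.imwrite("pics/s11.png",cams.capture("scene")[:,:,::-1])
crop("pics/s11.png",(60,210,260,360),4,"pics/s11c.png")
E
```

```text
[ 0.8055 -0.034  -0.6028] [ 0.0782 -0.1055  0.0082]
```

View pics/s11c.png

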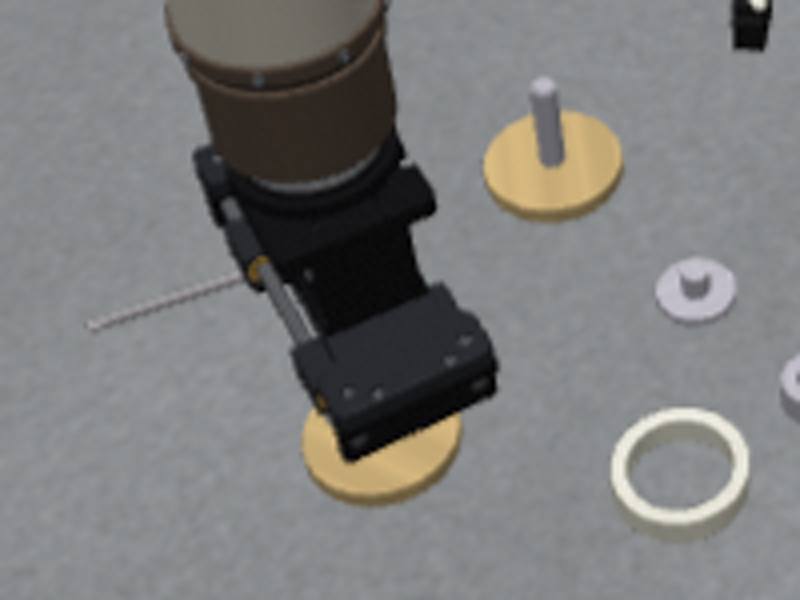

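The underside is 7 mm below the post top with no contact force, so the post is in the bore. Lower to the base.

Emit:
drive_tool:
  deltas:
    - {"dx": 0, "dy": 0, "dz": 0.003, "wx": 0, "wy": 0, "wz": 0}
    - {"dx": 0, "dy": 0, "dz": 0.006, "wx": 0, "wy": 0, "wz": 0}
    - {"dx": 0, "dy": 0, "dz": 0.009, "wx": 0, "wy": 0, "wz": 0}
    - {"dx": 0, "dy": 0, "dz": 0.012, "wx": 0, "wy": 0, "wz": 0}
    - {"dx": 0, "dy": 0, "dz": 0.015, "wx": 0, "wy": 0, "wz": 0}
    - {"dx": 0, "dy": 0, "dz": 0.018, "wx": 0, "wy": 0, "wz": 0}
    - {"dx": 0, "dy": 0, "dz": 0.02, "wx": 0, "wy": 0, "wz": 0}
    - {"dx": 0, "dy": 0, "dz": 0.021, "wx": 0, "wy": 0, "wz": 0}
    - {"dx": 0, "dy": 0, "dz": 0.022, "wx": 0, "wy": 0, "wz": 0}
    - {"dx": 0, "dy": 0, "dz": 0.022, "wx": 0, "wy": 0, "wz": 0}
    - {"dx": 0, "dy": 0, "dz": 0.022, "wx": 0, "wy": 0, "wz": 0}

```text
time_s: 21.2
tcp_pos: [0.5455, -0.3452, 0.0192]
ee_rot: [[-0.176, -0.984, 0.0], [-0.984, 0.176, -0.0], [0.0, -0.0, -1.0]]
wrist_force: [-0.3, -0.5, -1.8]
gripper_width: 0.582
```

Emit:
drive_tool:
  deltas:
    - {"dx": 0, "dy": 0, "dz": 0.0005, "wx": 0, "wy": 0, "wz": 0}
    - {"dx": 0, "dy": 0, "dz": 0.0005, "wx": 0, "wy": 0, "wz": 0}

```text
time_s: 21.4
tcp_pos: [0.5455, -0.3452, 0.0186]
ee_rot: [[-0.176, -0.984, 0.0], [-0.984, 0.176, -0.0], [-0.0, -0.0, -1.0]]
wrist_force: [-0.1, -0.6, -1.6]
gripper_width: 0.581
```

Underside at about 13.0 mm; 1 mm to go.

Emit:
drive_tool:
  deltas:
    - {"dx": 0, "dy": 0, "dz": 0.0003, "wx": 0, "wy": 0, "wz": 0}
    - {"dx": 0, "dy": 0, "dz": 0.0006, "wx": 0, "wy": 0, "wz": 0}
    - {"dx": 0, "dy": 0, "dz": 0.0008, "wx": 0, "wy": 0, "wz": 0}
    - {"dx": 0, "dy": 0, "dz": 0.0008, "wx": 0, "wy": 0, "wz": 0}

```text
time_s: 21.8
tcp_pos: [0.5454, -0.3452, 0.0177]
ee_rot: [[-0.177, -0.984, -0.0], [-0.984, 0.177, 0.0], [0.0, 0.0, -1.0]]
wrist_force: [-0.3, -0.6, -0.9]
gripper_width: 0.581
```

Emit:
drive_tool:
  deltas:
    - {"dx": 0, "dy": 0, "dz": 0.0002, "wx": 0, "wy": 0, "wz": 0}
    - {"dx": 0, "dy": 0, "dz": 0.0003, "wx": 0, "wy": 0, "wz": 0}
    - {"dx": 0, "dy": 0, "dz": 0.0003, "wx": 0, "wy": 0, "wz": 0}

```text
time_s: 22.1
tcp_pos: [0.5455, -0.3452, 0.0175]
ee_rot: [[-0.176, -0.984, 0.0], [-0.984, 0.176, -0.0], [0.0, -0.0, -1.0]]
wrist_force: [-0.9, -0.1, -1.3]
gripper_width: 0.58
```

Emit:
drive_tool:
  deltas:
    - {"dx": 0, "dy": 0, "dz": 0, "wx": 0, "wy": 0, "wz": 0}
    - {"dx": 0, "dy": 0, "dz": 0, "wx": 0, "wy": 0, "wz": 0}
    - {"dx": 0, "dy": 0, "dz": 0, "wx": 0, "wy": 0, "wz": 0}
    - {"dx": 0, "dy": 0, "dz": 0, "wx": 0, "wy": 0, "wz": 0}
    - {"dx": 0, "dy": 0, "dz": 0, "wx": 0, "wy": 0, "wz": 0}
    - {"dx": 0, "dy": 0, "dz": 0, "wx": 0, "wy": 0, "wz": 0}
  gripper: 1

```text
time_s: 22.7
tcp_pos: [0.5455, -0.3452, 0.0175]
ee_rot: [[-0.176, -0.984, 0.0], [-0.984, 0.176, -0.0], [0.0, -0.0, -1.0]]
wrist_force: [-0.2, -0.2, 0.3]
gripper_width: 0.977
```

Emit:
drive_tool:
  deltas:
    - {"dx": 0, "dy": 0, "dz": -0.005, "wx": 0, "wy": 0, "wz": 0}
    - {"dx": 0, "dy": 0, "dz": -0.02, "wx": 0, "wy": 0, "wz": 0}
    - {"dx": 0, "dy": 0, "dz": -0.045, "wx": 0, "wy": 0, "wz": 0}
    - {"dx": 0, "dy": 0, "dz": -0.08, "wx": 0, "wy": 0, "wz": 0}
    - {"dx": -0.01, "dy": 0, "dz": -0.09, "wx": 0, "wy": 0, "wz": 0}
    - {"dx": -0.01, "dy": 0, "dz": -0.09, "wx": 0, "wy": 0, "wz": 0}
    - {"dx": -0.01, "dy": 0, "dz": -0.09, "wx": 0, "wy": 0, "wz": 0}
    - {"dx": -0.01, "dy": 0, "dz": -0.09, "wx": 0, "wy": 0, "wz": 0}
    - {"dx": -0.01, "dy": 0, "dz": -0.09, "wx": 0, "wy": 0, "wz": 0}
    - {"dx": -0.01, "dy": 0, "dz": -0.09, "wx": 0, "wy": 0, "wz": 0}

```text
time_s: 23.7
tcp_pos: [0.5467, -0.3354, 0.1063]
ee_rot: [[-0.177, -0.984, -0.002], [-0.984, 0.177, 0.001], [-0.0, 0.002, -1.0]]
wrist_force: [-0.2, -0.2, 0.2]
gripper_width: 0.999
```

```bash
python3 - <<'E'
from h import *
look('pics/w12.png')
cv2.imwrite("pics/top12.png",cams.capture("top")[:,:,::-1])
E
```

```text
23.7 [ 0.5467 -0.3354  0.1063] [[-0.1767, -0.9843, -0.0019], [-0.9843, 0.1767, 0.0006], [-0.0003, 0.002, -1.0]] [-0.2064 -0.1951  0.2481]
```

View pics/w12.png

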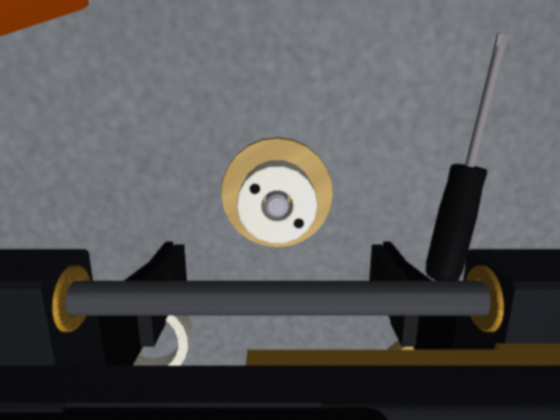

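The ring lies flat on the short stand's base around the post, at about (277,205), and the gripper is clear. Check the bench from above.

View pics/top12.png

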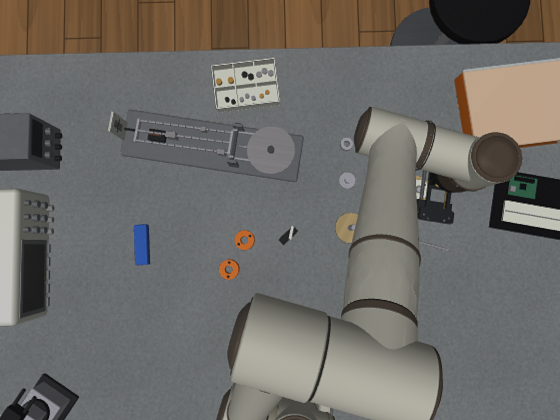

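```bash
python3 - <<'E'
from h import *
cv2.imwrite("pics/s13.png",cams.capture("scene")[:,:,::-1])
crop("pics/s13.png",(60,210,260,360),4,"pics/s13c.png")
E
```

```text
(no output)
```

View pics/s13c.png

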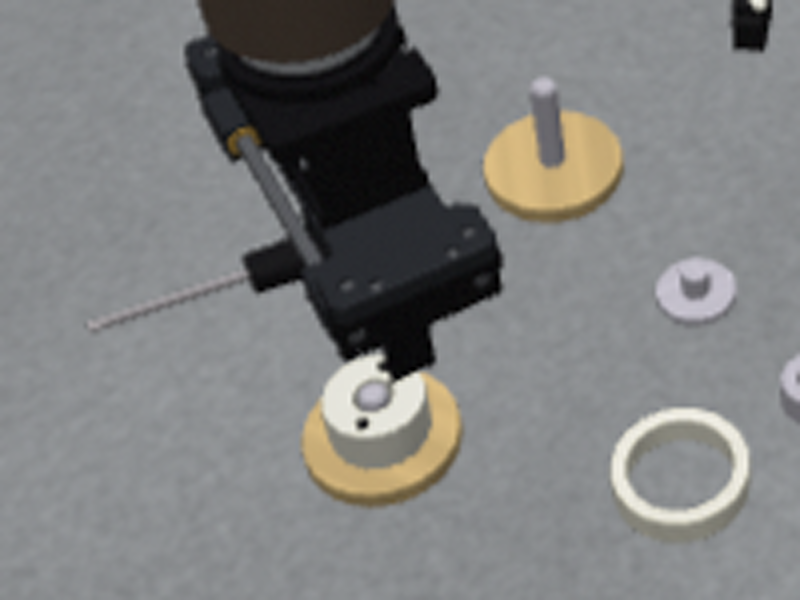

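The ring is flat and fully down on the short stand. Everything else visible stands where it was, and the gripper is clear. Handing in.

```bash
python3 -c "
from station import ticket
print(ticket.finish_job())"
```

```text
the job is handed in; nothing more can be done
None
```

The ring weighed light, so I put it on the short stand and handed the job in at about 24 s of the 64 s allowed.

**Weighing:** I lowered the ring over the stud until it lay flat on the pan, let go and waited about 2.5 s. The pan and pointer matched the empty-balance picture, so the beam stayed against its up stop, meaning 20 g or more too light.

**Last checks:**
- The last wrist and scene pictures show the ring flat on the short stand's base with the post centred in the bore. Just before letting go, the ring's underside read about 12 mm above the bench.
- The gripper is open and about 60 mm above the ring, and the wrist force reads near zero.
- The other loose things I could see had not moved. In the last overhead picture the arm hid the tape roll and screwdriver, but other pictures show them in place.

**Disagreements:** The fixed cameras disagreed by about 8 mm. I used wrist-camera measurements instead, referenced to the gripped ring. Radii measured in those pictures came out about 2% small, which did no harm. The force readings had about 1 N of noise, so I judged touch-down mainly from height.

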